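# Feed offcut blanks through a push-to-release hopper hatch

### The job

Clear the steel tin from in front of the offcut box and stand it upright in the middle of the cork disc; then press the box's hatch inward until its catch lets go and it springs open into a chute. Drop every wooden blank from the boards into the open hatch, lying lengthways along the hinge so that it slides down and comes to rest low in the box parallel to the hinge, and finally push the hatch fully home until it catches and stays shut. Leave the saw, tape measure and cup where they are.

Things in the scene. Friction and masses are not known exactly. Their poses are not given: they have to be found in the camera images.
- offcut_box: Plywood offcut box fixed on the bench, 120 mm deep (x), 246 wide (y from -90 to +156 mm), 230 tall, clear acrylic top. Origin: on its underside below the bin's middle; x from its front (x = -60 mm, towards the robot) to its back, y along its width, z up. Bin inside: 100 mm deep (x from -50 to +50), 163 wide, floor 12 mm up. Upper front, from 100 mm up to the top: an aluminium hatch hinged along its lower edge.
- hatch (a joint): Hatch angle, rad: 0 to 0.015 shut on its catch, grows to 0.70 as its top tips out to the robot, negative when pressed in (stop near -0.073). Press it in to -0.06 or beyond and let go: a spring swings it fully open in a second and holds it. To shut, push it (3 to 7 N) past 0 right in to the stop and let go: it catches there. It catches only after having been fully open.
- hatch_push (a point): Point on the hatch's outer face, in the bin's middle (y = 0), 105 mm above the hinge (205 mm above the bench when shut): press the shut hatch here, inward about 7 mm with 3 to 5 N, to its stop. Moves with the hatch. Back away 150 mm at once to give it room. To shut it, push just below its top edge, which rises from 200 to 228 mm as it goes home; keep the hand above that edge.
- hatch_hinge (a point): Middle of the hinge line, 100 mm above the bench, 5 mm behind the box's front face; axes as the box, line along y. The panel is 10 mm thick, as wide as the box, 130 mm high. Open at 0.70 it is a chute sloping down into the bin: top edge 84 mm in front of the hinge line and 200 mm above the bench; two cheeks leave 142 mm clear width.
- chute_mouth (a point): Fixed point over the middle of the open chute, 42 mm in front of the hinge line, 235 mm above the bench; axes as the box. A blank let go with its centre here, level and its length along the box's y, slides into the bin. Laid across (along x) it jams: it is longer than the bin is deep. Open the fingers only partly here: the box top (230 mm) starts 50 mm behind this point.
- cork_top (a point): Centre of the top face of a round cork disc, 96 mm diameter, 10 mm above the bench, fixed near one end of a fixed wooden board (320 x 160 x 6 mm) left or right of the robot: where the tin goes.
- tin_mid (a point): Centre (half-way up) of a closed cylindrical steel tin, 62 mm diameter, 190 mm tall, 0.35 kg, paper wrap and white rim at the top; it stands upright in front of the hatch, in its way.
- blank1_mid (a point): Centre (half-way up) of a plain wooden blank, 110 x 30 x 30 mm, x along its length, about 80 g; lies flat on one of the two boards (6 mm thick) beside the box. All blanks are alike; some may be absent.
- blank2_mid (a point): Centre (half-way up) of a plain wooden blank, 110 x 30 x 30 mm, x along its length, about 80 g; lies flat on one of the two boards (6 mm thick) beside the box. All blanks are alike; some may be absent.
- blank3_mid (a point): Centre (half-way up) of a plain wooden blank, 110 x 30 x 30 mm, x along its length, about 80 g; lies flat on one of the two boards (6 mm thick) beside the box. All blanks are alike; some may be absent.
- blank4_mid (a point): Centre (half-way up) of a plain wooden blank, 110 x 30 x 30 mm, x along its length, about 80 g; lies flat on one of the two boards (6 mm thick) beside the box. All blanks are alike; some may be absent.
- blank5_mid (a point): Centre (half-way up) of a plain wooden blank, 110 x 30 x 30 mm, x along its length, about 80 g; lies flat on one of the two boards (6 mm thick) beside the box. All blanks are alike; some may be absent.
- saw: Bystander: small back saw lying flat, 285 mm long, handle 22 mm thick; leave alone. Origin under its handle, x towards the blade.
- tape_measure: Bystander: grey tape measure, 75 x 36 x 70 mm tall; leave alone. Origin at its underside's centre.
- pencil_cup: Bystander: white open cup, 70 mm diameter, 95 mm tall; leave alone. Origin at its underside's centre.

How it is judged:
By the outcome, as a careful person would: the job done as asked, in the order asked, and still so for the second after the job is handed in, with the robot touching nothing.
Of blank1, blank2, blank3, blank4, blank5 only 3 to 5 are there at a start; the rules pass over those that are not, and their reading is None.
At some moment in a run one of blank1, blank2, blank3, blank4, blank5 may be knocked a few centimetres aside while the robot is not near it.
Once in a run the grip may slacken for a moment while it holds something.
It also fails if it takes over 210 s, if anything falls off the work surface, if the arm or the gripper's body presses on something with over 40 N, if the wrist force passes 120 N, or if a joint passes its speed limit or range.

### The arm

A 6-joint arm with a two-finger parallel gripper is mounted at the origin on the work surface. World frame = base frame: x ahead of the robot, y to its left, z up, the work surface at z = 0. Lengths are in mm, angles in degrees, forces in N, time in s.
With the tool pointing down it reaches from about 325 to 850 mm from the base axis. Payload 15.5 kg.
Tool frame: the origin (TCP) lies between the finger pads; the fingertips stand 19 mm ahead of it and the grasp point (between the pads) is the TCP; z points along the fingers, y is the direction in which the jaws open and shut (so a half turn about z gives the same grasp; the last joint's range is limited). The gripper opens to 91 mm and grips with 3 to 60 N. Pads are 32 mm wide; open, the fingers measure 118 mm over their backs; the gripper's body (76 mm by 178 mm) begins 60 mm behind the grasp point.
Start: joints at [-76.748, 28.281, 77.091, -0, 74.628, -5.472], TCP at [200.635, -591.922, 232.915] pointing down, gripper open.
Joint ranges: [-166.48, 166.48], [-47.26, 123.95], [12.59, 153.08], [-70.14, 250.14], [6.76, 159.57], [-176.63, 176.63]. Speed limits (degrees/s): [108.29, 108.29, 147.25, 172.46, 172.46, 172.46].

### API

Orientations are given as [roll, pitch, yaw] about the fixed x, y, z axes, in that order (R = Rz(yaw) Ry(pitch) Rx(roll)).
In Python, from station import ctrl gives the robot as it stands. The module is installed in compiled form; this text tells all that it offers. Calls block until the motion is done:
- ctrl.move_to(position, orientation): joint-space move of the TCP to a pose.
- ctrl.line_to(position, ori=None, max_speed=150): straight line of the TCP; ori=None keeps the orientation; max_speed is the mean speed in mm/s.
- ctrl.goto_joints(angles): joint-space move.
- ctrl.set_gripper(opening): opening from 0.0 (shut) to 1.0 (fully open); the grip force is fixed at half the most; returns when the fingers have stopped.
- ctrl.dwell(seconds).
- ctrl.inverse_kinematics(position, orientation): joint angles nearest the present ones, or None.
- ctrl.sense(): the state.
- ctrl.snapshot(name): name is "scene" or "top"; returns the picture (400x640x3 uint8, red, green, blue); there is no depth.
- ctrl.camera_model(name): a dict with "camera_matrix" (3x3 intrinsics, pixels), "rvec" (rotation vector, rad) and "tvec" (3), from world to camera coordinates, as OpenCV has them. Camera axes: x right, y down, z forward; pixel columns grow to the right and rows downward; lengths in mm; the calibration is good to about 2 mm. A picture is of the moment at which its call begins. camera_model takes no time and is no camera call.
A pose or a line that the arm cannot do raises ctrl.Unreachable and nothing moves.
- ctrl.job_done(): hands the job in, once; it reports no verdict.
The state is a dict: "time": time; "joints": joint angles; "dq": joint speeds; "joint_torque": joint torques, N m; "tcp_pos": TCP position; "ee_rot": TCP orientation; "contact_force": force on the tool from outside, world axes, zero at the start; "torque": the same for the moment, N m; "grip_width": opening from 0.0 (shut) to 1.0 (fully open).
Only numpy, scipy, OpenCV 4.12 (cv2) and the standard library are available. Lean on these libraries where they do the work, as an engineer would, in place of code of your own. Each camera call takes 0.05 s, during which the arm holds its last target. There are 200 camera calls.

## Working session

There is one attempt and no reset: what is moved stays moved. The work goes in short steps, each a Python script; the robot and the scene stay as the last script left them, time stands still between calls to the robot, and variables do not carry over. Pictures are saved under pics/ and viewed, about 12 in all and at most 16, crops included, and the job is handed in when it is done.

```bash
mkdir -p pics
cat > h.py <<'E'
import numpy as np, cv2
from station import ctrl
def cam(n):
    m=ctrl.camera_model(n); R=cv2.Rodrigues(np.array(m['rvec'],float))[0]
    return np.array(m['camera_matrix'],float),R,np.array(m['tvec'],float).ravel()
def ray(n,uv):
    K,R,t=cam(n); d=R.T@np.linalg.inv(K)@np.array([uv[0],uv[1],1.]); return -R.T@t,d
def onz(n,uv,z):
    o,d=ray(n,uv); return o+d*(z-o[2])/d[2]
def onpx(n,P):
    K,R,t=cam(n); p=K@(R@np.array(P,float)+t); return p[:2]/p[2]
def snap(n,f=None):
    im=ctrl.snapshot(n)
    if f: cv2.imwrite('pics/'+f,cv2.cvtColor(im,cv2.COLOR_RGB2BGR))
    return im
E
python3 - <<'E'
from h import *
for n in('scene','top'):
    snap(n,n+'0.png'); print(n,ray(n,(320,200)),cam(n)[0][0,0])
s=ctrl.sense();print(s['ee_rot'],s['tcp_pos'],s['time'])
E
```

```text
scene (array([ 943.11057784, -623.671658  , 1379.75241733]), array([-0.25886552,  0.44468285, -0.85748165])) 476.9929581437813
top (array([ 481.94227476,   35.3167626 , 1236.08256964]), array([ 0.09585803, -0.00157391, -0.99541778])) 455.8193363704142
[-1.79935933e+02 -6.26458183e-03  1.87242387e+01] [ 200.5502979  -591.60543434  232.37872742] 0.1
```

View pics/scene0.png

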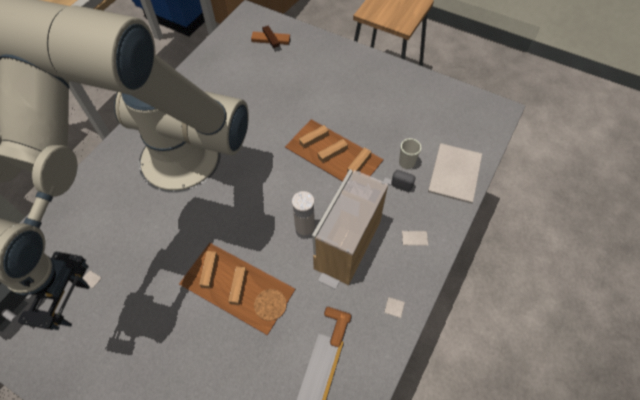

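View pics/top0.png

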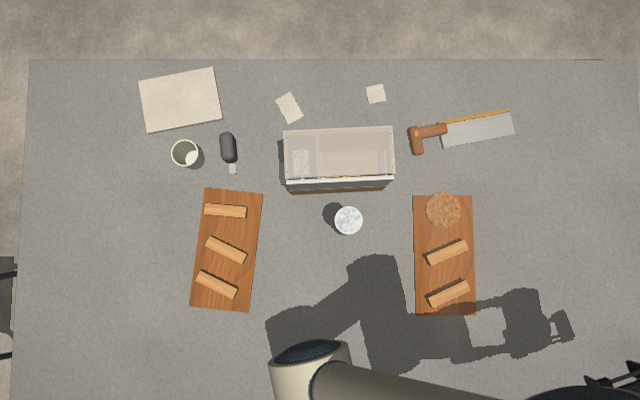

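The top view shows five blanks: three on the left board near (225,210), (226,250) and (217,285), and two on the right near (447,252) and (448,293). The cork is at (444,210), the tin top at (348,220), and the box top spans (283..394, 127..180).

```bash
cat >> h.py <<'E'
def blanks(im,z=36,n='top'):
    hsv=cv2.cvtColor(im,cv2.COLOR_RGB2HSV)
    m=cv2.inRange(hsv,(8,60,165),(25,150,255)); m=cv2.morphologyEx(m,cv2.MORPH_OPEN,np.ones((3,3)))
    out=[]
    for c in cv2.findContours(m,cv2.RETR_EXTERNAL,cv2.CHAIN_APPROX_NONE)[0]:
        if not 200<cv2.contourArea(c)<900: continue
        w=np.array([onz(n,p,z)[:2] for p in c.reshape(-1,2)],np.float32)
        (cx,cy),(a,b),th=cv2.minAreaRect(w)
        if a<b: a,b,th=b,a,th+90
        out.append((cx,cy,(th+90)%180-90,a,b,cv2.boundingRect(c)))
    return out
E
python3 - <<'E'
from h import *
im=cv2.cvtColor(cv2.imread('pics/top0.png'),cv2.COLOR_BGR2RGB)
for b in blanks(im): print(np.round(b[:5],1),b[5])
hsv=cv2.cvtColor(im,cv2.COLOR_RGB2HSV)
for p in [(225,210),(447,252),(444,205),(205,240),(465,240),(340,150)]: print(p,hsv[p[1],p[0]])
for p in [(283,130),(393,126),(394,178),(286,181)]: print('box',onz('top',p,230))
print('tin',onz('top',(348,220),190)); print('cork',onz('top',(444,210),10))
c=im[110:320,180:480]; cv2.imwrite('pics/c.png',cv2.cvtColor(cv2.resize(c,None,fx=2.66,fy=2.66,interpolation=cv2.INTER_CUBIC),cv2.COLOR_RGB2BGR))
E
```

```text
[375.2 305.3  64.  107.8  30.9] (196, 272, 40, 27)
[ 360.5 -320.8  -55.   152.1   56.3] (429, 266, 46, 43)
[465.6 283.1  63.8 109.7  31.3] (205, 237, 41, 27)
[570.6 285.8  84.  109.3  30.6] (204, 203, 42, 15)
(225, 210) [ 16 127 219]
(447, 252) [ 16 125 215]
(444, 205) [ 14 125 187]
(205, 240) [ 13 152 153]
(465, 240) [ 14 138 185]
(340, 150) [ 17  33 193]
box [736.89805428 117.01844072 230.        ]
box [ 746.19746975 -130.41045957  230.        ]
box [ 628.1571656  -131.01234912  230.        ]
box [621.25957669 109.43147219 230.        ]
tin [536.5887928  -30.65972889 190.        ]
cork [ 573.17087011 -300.94211601   10.        ]
```

View pics/c.png

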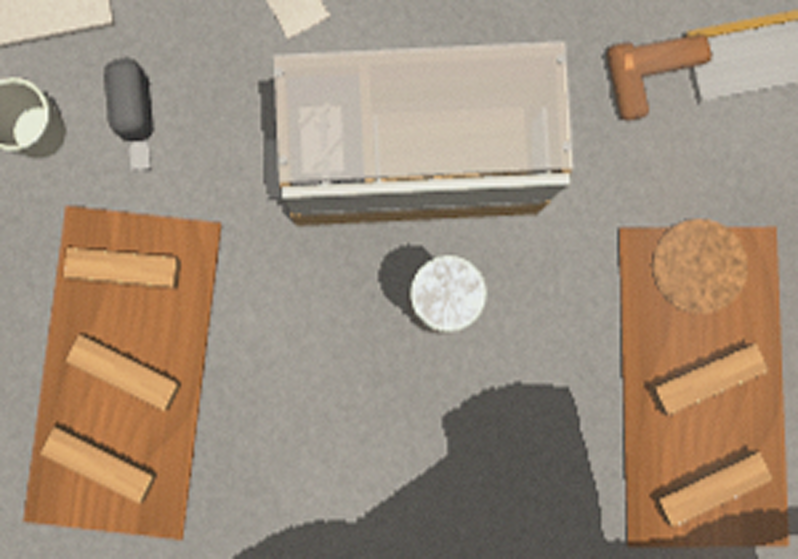

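The crop shows the box's hatch outer top edge from about crop (283,199) to (570,187) and its back edge from (275,57) to (565,42). The bin is the right-hand compartment. The cork is at about (700,266) and the tin rim at about (449,293).

```bash
sed -i 's/(8,60,165)/(8,60,198)/' h.py
python3 - <<'E'
from h import *
im=cv2.cvtColor(cv2.imread('pics/top0.png'),cv2.COLOR_BGR2RGB)
for b in blanks(im): print(np.round(b[:5],1),b[5])
W=lambda u,v,z:onz('top',(180+u/2.66-.3,110+v/2.66-.3),z)
P=[W(*p,230)[:2] for p in[(275,57),(565,42),(571,187),(283,199)]]
for i in range(4):
    d=P[(i+1)%4]-P[i]; print('corner',P[i],'edge',np.linalg.norm(d),np.degrees(np.arctan2(d[1],d[0])))
print('ctr',np.mean(P,0))
print('tin',W(449,293,190),'cork',W(700,266,10))
hsv=cv2.cvtColor(im,cv2.COLOR_RGB2HSV)
m=np.zeros((400,640),np.uint8); m[195:245,325:370]=cv2.inRange(hsv,(0,0,185),(180,40,255))[195:245,325:370]
c=max(cv2.findContours(m,0,1)[0],key=cv2.contourArea); e=cv2.minEnclosingCircle(c); print(e,onz('top',e[0],190))
# scene check of box front top corners and tin bottom/top
for p in [(-60,-90,230),(-60,156,230),(60,156,230),(60,-90,230)]: pass
for q in [(303,199)]: print('tin scene',onz('scene',q,190))
for q in [(269,304)]: print('cork scene',onz('scene',q,10))
for q in [(315,240),(351,173),(387,185),(353,248)]: print('box scene',onz('scene',q,230))
sc=cv2.cvtColor(cv2.imread('pics/scene0.png'),cv2.COLOR_BGR2RGB)
for b in blanks(sc,36,'scene'): print('sc',np.round(b[:5],1),b[5])
cv2.imwrite('pics/c2.png',cv2.resize(cv2.imread('pics/scene0.png')[155:300,250:420],None,fx=4,fy=4,interpolation=cv2.INTER_CUBIC))
E
```

```text
[ 353.3 -301.3  -65.2  107.8   26.2] (429, 282, 40, 25)
[376.5 305.3  64.  106.6  26.3] (196, 272, 40, 26)
[ 460.4 -300.   -66.5  107.7   26.4] (428, 241, 40, 24)
[466.6 282.6  63.8 107.4  26.6] (206, 238, 39, 25)
[570.3 285.6  85.3 108.4  25.9] (204, 204, 42, 13)
corner [734.31356056 116.81048803] edge 245.57317695968283 -86.95288465013657
corner [ 747.36752573 -128.41548783] edge 123.74803047398025 -178.4538777308232
corner [ 623.66454832 -131.7544138 ] edge 241.14557131136246 92.4438099778852
corner [613.38219784 109.17184013] edge 121.17237074100761 3.6142949046413073
ctr [679.68195811  -8.54689337]
tin [536.93349379 -31.80259525 190.        ] cork [ 573.97955228 -297.88310384   10.        ]
((348.2593078613281, 219.8782196044922), 14.1779146194458) [536.86908761 -31.25651523 190.        ]
tin scene [539.13508894 -28.09774558 190.        ]
cork scene [ 575.91168017 -299.77562646   10.        ]
box scene [ 646.14926194 -142.45430423  230.        ]
box scene [629.17291914  96.53278581 230.        ]
box scene [738.137644   110.42138477 230.        ]
box scene [ 745.46951195 -113.21778905  230.        ]
```

View pics/c2.png

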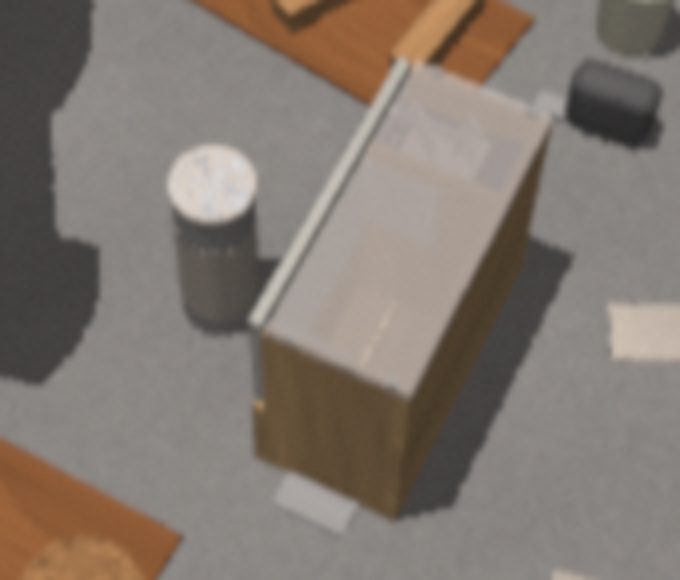

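Scene crop: box top corners are at about (250,323), (403,60), (552,113) and (411,395). The tin is clear of the box front by about 50 mm. Next I move the tin.

```bash
cat >> h.py <<'E'
def st(tag=''):
    s=ctrl.sense(); print(tag,'t%.1f'%s['time'],np.round(s['tcp_pos'],1),'F',np.round(s['contact_force'],1),'g%.3f'%s['grip_width']); return s
D=lambda yaw:[180,0,yaw]
E
python3 - <<'E'
from h import *
P=[onz('scene',(250+u/4-.4,155+v/4-.4),230)[:2] for u,v in[(250,323),(403,60),(552,113),(411,395)]]
for i in range(4):
    d=P[(i+1)%4]-P[i]; print(P[i],np.linalg.norm(d),np.degrees(np.arctan2(d[1],d[0])))
print('ctr',np.mean(P,0))
ctrl.move_to([537.5,-30.5,300],D(0)); 
ctrl.line_to([537.5,-30.5,165]); st('down')
ctrl.set_gripper(0); st('grip')
ctrl.line_to([537.5,-30.5,245]); st('up')
ctrl.line_to([540,-165,245]); 
ctrl.line_to([575,-299.5,245]); st('over')
snap('scene','s1.png'); snap('top','t1.png')
c=cv2.imread('pics/s1.png')[170:350,150:400]; cv2.imwrite('pics/s1c.png',cv2.resize(c,None,fx=3,fy=3,interpolation=cv2.INTER_CUBIC))
E
```

```text
[ 632.41788709 -134.27061003] 240.72001943035272 92.49617693481869
[621.93387412 106.22099736] 115.12869089304627 5.823030993784958
[736.46850179 117.90151661] 246.121916913244 -86.57764966610036
[ 751.16093898 -127.78147074] 118.92023082360247 -176.87197838894096
ctr [685.49530049  -9.4823917 ]
down t3.5 [538.  -30.6 165.7] F [ 0.6 -0.2 -0.6] g0.998
grip t4.0 [537.6 -30.5 165.2] F [-1.4  1.4  4.6] g0.676
up t4.7 [537.  -30.4 244.1] F [-0.9 -0.1 -3.7] g0.678
over t6.9 [ 574.8 -298.8  245. ] F [-0.4  0.2 -3.8] g0.676
```

View pics/s1c.png

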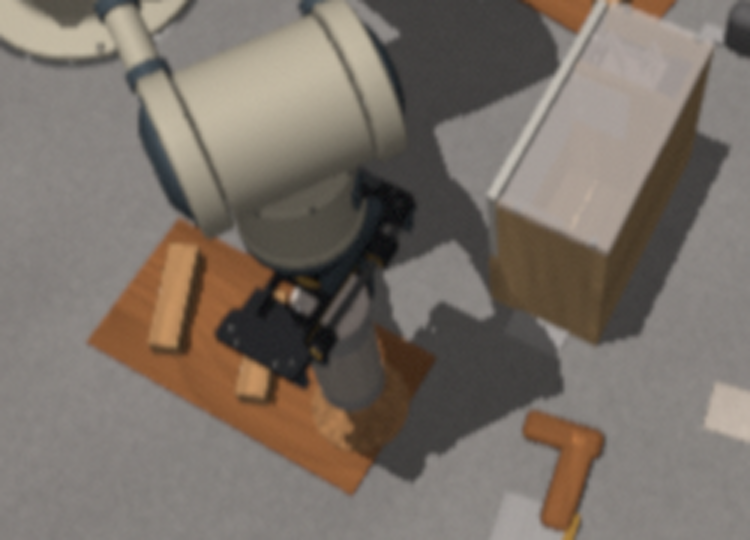

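The tin is held upright just over the cork, with its base at about crop (355,400). Next I lower and release it, then press the hatch.

```bash
cat >> h.py <<'E'
YAW=3.0; O=np.array([684.,-42.]); c_,s_=np.cos(np.radians(YAW)),np.sin(np.radians(YAW)); RB=np.array([[c_,-s_],[s_,c_]])
def box(x,y,z): p=O+RB@np.array([x,y]); return [p[0],p[1],z]
def fn(s,b): return float((np.array(s['contact_force'])-b)[:2]@RB[:,0])
E
python3 - <<'E'
from h import *
b=np.array(ctrl.sense()['contact_force'])
ctrl.line_to([575,-299,179],max_speed=100)
z=179
while z>168:
    z-=1; ctrl.line_to([575,-299,z],max_speed=30); s=ctrl.sense()
    if s['contact_force'][2]-b[2]>2.5: break
st('placed'); ctrl.set_gripper(1.0); st('open'); ctrl.line_to([575,-299,290])
ctrl.move_to(box(-220,0,300),D(YAW)); ctrl.set_gripper(0)
snap('top','t2.png')
ctrl.line_to(box(-220,0,205)); ctrl.line_to(box(-85,0,205)); ctrl.dwell(.2)
b=np.array(st('pre')['contact_force']); x=-85
while x<-62:
    x+=1; ctrl.line_to(box(x,0,205),max_speed=40); s=ctrl.sense(); f=fn(s,b)
    if f<-1: print(x,round(f,1),np.round(s['tcp_pos'],1))
    if f<-8: break
ctrl.line_to(box(-240,0,205),max_speed=350); st('back'); ctrl.dwell(1)
snap('top','t3.png'); snap('scene','s3.png')
im=np.hstack([cv2.imread('pics/t3.png')[110:330,180:500],cv2.imread('pics/s3.png')[140:360,150:420]]); cv2.imwrite('pics/m3.png',cv2.resize(im,(800,298)))
E
```

```text
placed t8.8 [ 575.3 -299.2  175.4] F [1.1 0.1 2.1] g0.671
open t9.4 [ 575. -299.  175.] F [-0.5 -0.8 -0.4] g1.000
pre t14.8 [598.7 -46.5 205.2] F [0.4 0.1 0.1] g0.005
-77 -1.7 [607.1 -46.  205. ]
-76 -3.7 [607.9 -46.  205. ]
-75 -3.9 [609.1 -45.9 205. ]
-74 -3.3 [610.2 -45.9 205. ]
-73 -3.6 [611.2 -45.8 205. ]
-72 -3.2 [612.2 -45.8 205. ]
-71 -3.7 [613.2 -45.7 205. ]
-70 -3.6 [614.2 -45.7 205. ]
-69 -7.8 [614.7 -45.6 205. ]
-68 -11.4 [615.1 -45.6 204.9]
back t19.7 [445.1 -54.8 205.5] F [ 1.1 -1.   0.1] g0.001
```

View pics/m3.png

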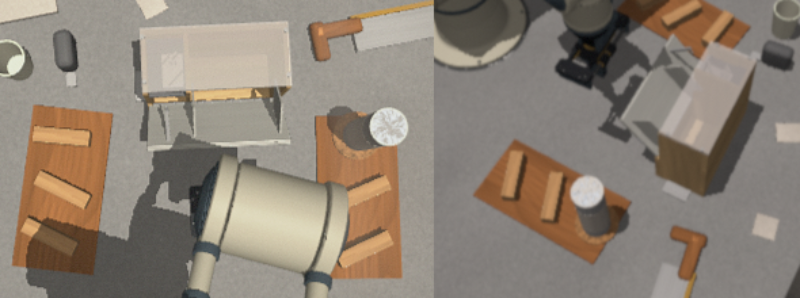

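The hatch is now open as a chute and the tin stands on the cork. All five blanks are visible in the top view. I'll make detection robust to shadow, then deliver the first blank.

```bash
cat >> h.py <<'E'
def find(im,z=36,n='top'):
    hsv=cv2.cvtColor(im,cv2.COLOR_RGB2HSV); res=[]
    for v in (198,185,170,150,130,110,90,75):
        m=cv2.inRange(hsv,(8,60,v),(25,150,255)); m=cv2.morphologyEx(m,cv2.MORPH_OPEN,np.ones((3,3)))
        for c in cv2.findContours(m,cv2.RETR_EXTERNAL,cv2.CHAIN_APPROX_NONE)[0]:
            w=np.array([onz(n,p,z)[:2] for p in c.reshape(-1,2)],np.float32)
            (x,y),(a,b),th=cv2.minAreaRect(w)
            if a<b: a,b,th=b,a,th+90
            th=(th+90)%180-90
            if 95<a<118 and 20<b<36 and abs(y)>200 and all(np.hypot(x-r[0],y-r[1])>40 for r in res): res.append((x,y,th))
    return np.array(res)
def pick(b,k=0):
    x,y,th=b; v=np.array([np.cos(np.radians(th)),np.sin(np.radians(th))])*k
    p=[x+v[0],y+v[1]]
    ctrl.set_gripper(.65); ctrl.move_to(p+[260],D(th)); ctrl.line_to(p+[29],max_speed=220); ctrl.set_gripper(0)
    ctrl.line_to(p+[300],max_speed=220); st('picked')
def mouth(b,k=0,f=None):
    yaw=YAW+90 if b[2]>0 else YAW-90
    y=k if b[2]>0 else -k
    ctrl.move_to(box(-97,y,310),D(yaw)); ctrl.line_to(box(-97,y,243),max_speed=150); st('mouth'); 
    return snap('scene',f)
def drop():
    ctrl.set_gripper(.52); ctrl.dwell(.3); p=ctrl.sense()['tcp_pos']; ctrl.line_to([p[0],p[1],320],max_speed=200)
E
python3 - <<'E'
from h import *
for f in('t2','t3'): print(f,np.round(find(cv2.cvtColor(cv2.imread(f'pics/{f}.png'),cv2.COLOR_BGR2RGB)),1).tolist())
im=cv2.imread('pics/t3.png'); print('tin',[onz('top',(180+387/1.356,110+127/1.356),200)],'cheek mid',onz('top',(354.8,198),215),'exp',box(-105,0,215))
ctrl.line_to(box(-240,0,300))
B=find(snap('top')); print(np.round(B,1).tolist())
b=min(B,key=lambda q:np.hypot(q[0]-570,q[1]-286)); print(b)
pick(b); mouth(b,f='s4.png')
cv2.imwrite('pics/s4c.png',cv2.resize(cv2.imread('pics/s4.png')[140:290,220:420],None,fx=3,fy=3,interpolation=cv2.INTER_CUBIC))
E
```

```text
Traceback (most recent call last):
  File "h.py", line 38, in find
    w=np.array([onz(n,p,z)[:2] for p in c.reshape(-1,2)],np.float32)
                ~~~^^^^^^^
  File "h.py", line 9, in onz
    o,d=ray(n,uv); return o+d*(z-o[2])/d[2]
        ~~~^^^^^^
  File "h.py", line 7, in ray
    K,R,t=cam(n); d=R.T@np.linalg.inv(K)@np.array([uv[0],uv[1],1.]); return -R.T@t,d
          ~~~^^^
  File "h.py", line 4, in cam
    m=ctrl.camera_model(n); R=cv2.Rodrigues(np.array(m['rvec'],float))[0]
ValueError: time passes only in moves, steps and waits
```

```bash
sed -i 's/^def cam(n):/import functools\n@functools.cache\ndef cam(n):/; s/    for c in cv2.findContours(m,cv2.RETR_EXTERNAL,cv2.CHAIN_APPROX_NONE)\[0\]:\n            w/&/' h.py
python3 - <<'E'
s=open('h.py').read()
s=s.replace("            w=np.array([onz(n,p,z)[:2] for p in c.reshape(-1,2)],np.float32)\n            (x","            if not 150<cv2.contourArea(c)<1200: continue\n            w=np.array([onz(n,p,z)[:2] for p in c.reshape(-1,2)],np.float32)\n            (x")
open('h.py','w').write(s)
E
python3 - <<'E'
from h import *
for f in('t2','t3'): print(f,np.round(find(cv2.cvtColor(cv2.imread(f'pics/{f}.png'),cv2.COLOR_BGR2RGB)),1).tolist())
print('tin',[onz('top',(180+387/1.356,110+127/1.356),200)],'cheek mid',onz('top',(354.8,198),215),'exp',box(-105,0,215))
ctrl.line_to(box(-240,0,300))
B=find(snap('top')); print(np.round(B,1).tolist())
b=min(B,key=lambda q:np.hypot(q[0]-570,q[1]-286)); print(b)
pick(b); mouth(b,f='s4.png')
cv2.imwrite('pics/s4c.png',cv2.resize(cv2.imread('pics/s4.png')[140:290,220:420],None,fx=3,fy=3,interpolation=cv2.INTER_CUBIC))
E
```

```text
t2 [[376.5, 305.3, 64.0], [466.6, 282.6, 63.8], [570.2, 285.5, 85.4]]
t3 [[353.2, -301.5, -65.2], [466.6, 282.6, 63.8], [570.3, 285.6, 85.3], [377.0, 306.4, 64.0]]
tin [array([ 573.57466668, -297.97053519,  200.        ])] cheek mid [584.85143812 -44.63298073 215.        ] exp [np.float64(579.1438988507698), np.float64(-47.495275405509105), 215]
[[376.5, 305.3, 64.0], [466.6, 282.6, 63.8], [570.2, 285.5, 85.4]]
[570.16772461 285.48657227  85.39862061]
picked t27.1 [569.6 285.3 298.7] F [ 0.  -0.4 -1.6] g0.326
mouth t29.0 [587.5 -46.6 243.6] F [-0.2  1.  -0.7] g0.328
```

View pics/s4c.png

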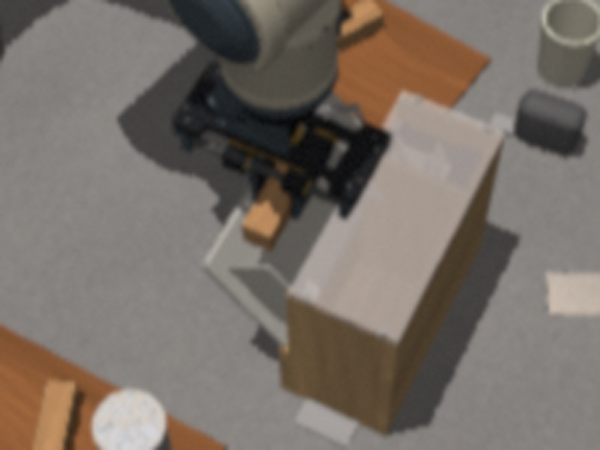

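The blank is held level and parallel to the hinge over the chute, at about crop (265,210). I'll drop it, pick the next one, and look inside the bin.

Run:
```python
from h import *
drop(); B=find(snap('top')); print(np.round(B,1).tolist())
b=min(B,key=lambda q:np.hypot(q[0]-466,q[1]-283)); pick(b)
B=find(snap('top','t5.png')); print(np.round(B,1).tolist())
mouth(b,f='s5.png')
im=np.hstack([cv2.imread('pics/t5.png')[110:230,260:420],cv2.imread('pics/s5.png')[150:270,240:400]])
cv2.imwrite('pics/m5.png',cv2.resize(im,None,fx=2.5,fy=2.5,interpolation=cv2.INTER_CUBIC))
```

```text
[[353.3, -301.5, -65.3], [460.8, -300.8, -66.6], [466.6, 282.6, 63.8], [376.5, 305.9, 64.4]]
picked t35.3 [466.1 282.3 299. ] F [ 0.7 -0.8 -0.7] g0.327
[[353.1, -301.4, -65.5], [460.4, -300.0, -66.7]]
mouth t37.2 [587.5 -46.6 243.6] F [-0.3 -0.5 -0.4] g0.327
```

View pics/m5.png

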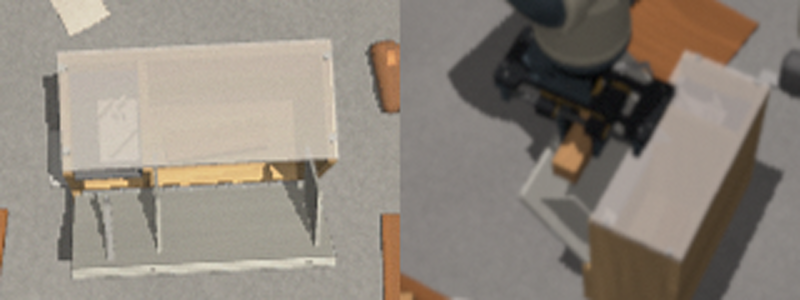

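Chute is clear of the first blank, and the second is held level at about (570,150) in the right half.

Run:
```python
from h import *
drop(); B=find(snap('top')); print(np.round(B,1).tolist())
b=min(B,key=lambda q:np.hypot(q[0]-376,q[1]-306)); pick(b)
B=find(snap('top','t6.png')); print(np.round(B,1).tolist())
mouth(b,f='s6.png')
d=cv2.absdiff(cv2.imread('pics/t6.png'),cv2.imread('pics/t5.png'))*4
im=np.hstack([cv2.imread('pics/t6.png')[110:230,260:420],cv2.imread('pics/s6.png')[150:270,240:400],d[110:230,260:420]])
cv2.imwrite('pics/m6.png',cv2.resize(im,(800,200),interpolation=cv2.INTER_CUBIC))
```

```text
[[353.2, -301.4, -64.0], [460.8, -300.8, -66.6], [376.5, 305.9, 64.4]]
picked t43.7 [376.  305.6 299. ] F [-0.1 -0.2 -0.5] g0.329
[[353.2, -301.3, -65.3], [460.4, -300.0, -66.4]]
mouth t45.9 [587.4 -46.7 243.7] F [ 0.6  0.8 -1. ] g0.332
```

View pics/m6.png

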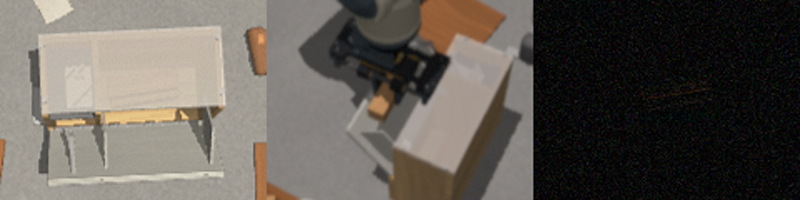

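The third blank is held level. The difference image shows a new bar in the bin, parallel to the hinge. Next is the right board; its blank nearest the tin gets an off-centre grasp so the gripper clears the tin.

Run:
```python
from h import *
drop(); B=find(snap('top')); print(np.round(B,1).tolist())
b=min(B,key=lambda q:np.hypot(q[0]-353,q[1]+301)); pick(b)
B=find(snap('top','t7.png')); print(np.round(B,1).tolist())
mouth(b,f='s7.png')
d=cv2.absdiff(cv2.imread('pics/t7.png'),cv2.imread('pics/t6.png'))*6
im=np.hstack([cv2.imread('pics/t7.png')[110:230,260:420],cv2.imread('pics/s7.png')[150:270,240:400],d[110:230,260:420]])
cv2.imwrite('pics/m7.png',cv2.resize(im,(800,200),interpolation=cv2.INTER_CUBIC))
```

```text
[[353.2, -301.4, -64.0], [460.9, -300.8, -66.7]]
picked t52.8 [ 352.8 -301.   299.1] F [ 0.4  0.3 -0.4] g0.328
[]
mouth t54.7 [587.4 -47.6 243.7] F [ 0.2  0.3 -0.3] g0.326
```

View pics/m7.png

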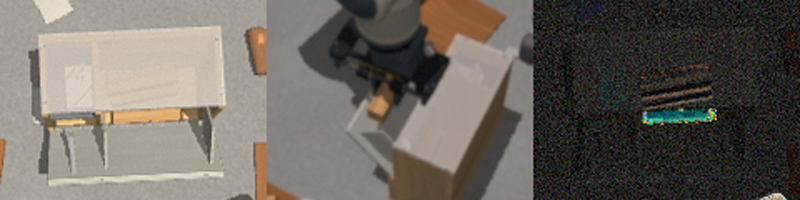

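The fourth blank is held level. The third shows in the slot along the hinge, with two parallel bars behind it. Next: drop it, then take the last blank with the offset grasp.

Run:
```python
from h import *
drop(); B=find(snap('top')); print(np.round(B,1).tolist())
b=min(B,key=lambda q:np.hypot(q[0]-460,q[1]+300)); assert np.hypot(b[0]-575,b[1]+299)>90
pick(b,-30)
snap('top','t8.png')
mouth(b,-30,f='s8.png')
im=np.hstack([cv2.imread('pics/t8.png')[110:230,260:420],cv2.imread('pics/s8.png')[150:270,240:400]])
cv2.imwrite('pics/m8.png',cv2.resize(im,(800,300),interpolation=cv2.INTER_CUBIC))
```

```text
[[460.8, -300.8, -66.5]]
picked t60.7 [ 448.4 -272.9  299. ] F [-0.4 -0.3 -1.3] g0.326
mouth t62.5 [585.8 -17.7 243.6] F [-0.2  0.2  0.1] g0.325
```

View pics/m8.png

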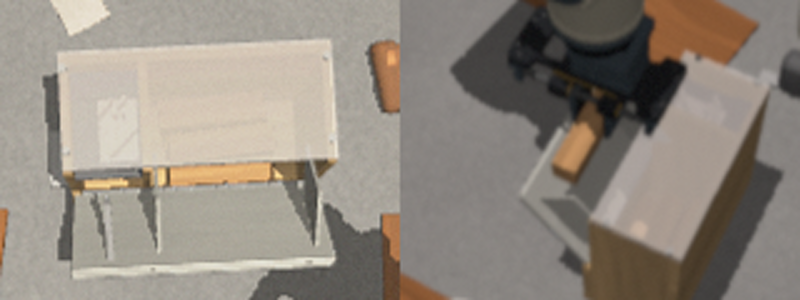

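The fifth blank is held level; the fourth lies parallel in the slot. I'll drop the fifth and inspect before shutting.

Run:
```python
from h import *
drop(); ctrl.dwell(.5); ctrl.move_to(box(-240,0,320),D(YAW)); ctrl.set_gripper(0); st()
print(find(snap('top','t9.png'))); snap('scene','s9.png')
im=np.hstack([cv2.imread('pics/t9.png')[110:230,260:420],cv2.imread('pics/s9.png')[150:270,280:440]])
cv2.imwrite('pics/m9.png',cv2.resize(im,(800,300),interpolation=cv2.INTER_CUBIC))
```

```text
t66.7 [444.3 -54.6 320. ] F [ 0.4  0.6 -0.4] g0.006
[]
```

View pics/m9.png

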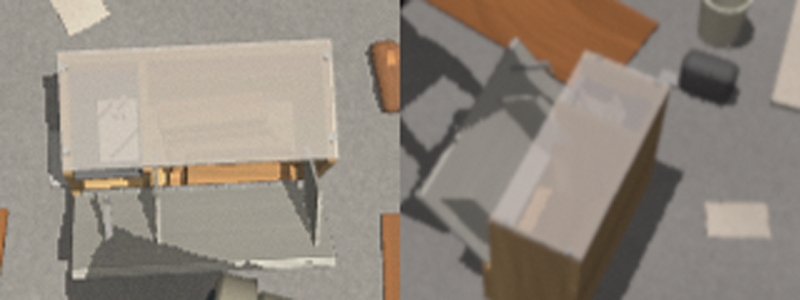

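The chute is empty but the blank in the slot has shifted, so I enlarge the slot before shutting.

Run:
```python
from h import *
a=[cv2.imread(f'pics/{f}.png')[160:190,285:400] for f in('t5','t7','t8','t9')]
im=np.vstack(a); cv2.imwrite('pics/m10.png',cv2.resize(cv2.convertScaleAbs(im,alpha=1.2),None,fx=5,fy=5,interpolation=cv2.INTER_CUBIC))
```

```text
(no output)
```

View pics/m10.png

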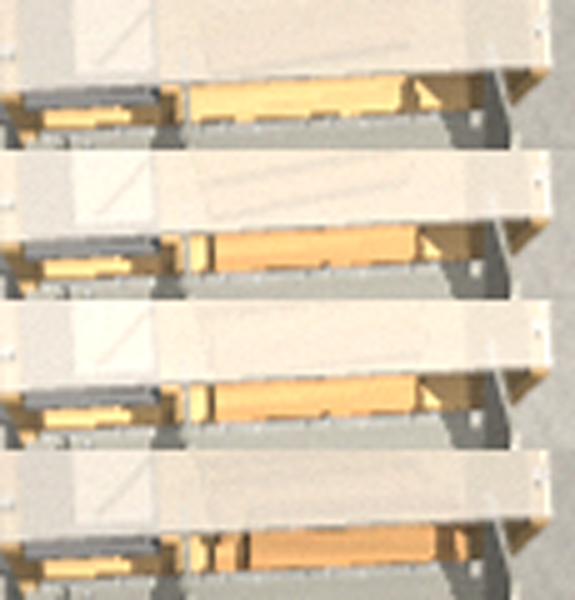

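The fifth blank lies parallel to the hinge in the second layer, below the hinge line. Next I shut the hatch.

Run:
```python
from h import *
def tp(a):
    x=-55-130*np.sin(a)-5*np.cos(a); z=100+130*np.cos(a)-5*np.sin(a); return box(x-16.5,0,z+1)
p=tp(.78); ctrl.line_to([p[0]-30*c_,p[1]-30*s_,p[2]]); ctrl.dwell(.2); b=np.array(st('pre')['contact_force'])
for a in np.linspace(.78,-.04,12):
    ctrl.line_to(tp(a),max_speed=50); print(round(a,2),round(fn(ctrl.sense(),b),1),end='; ')
a=-.04
while a>-.12:
    a-=.006; ctrl.line_to(tp(a),max_speed=30); f=fn(ctrl.sense(),b); print(round(a,3),round(f,1),end='; ')
    if f<-10: break
st('\nstop')
q=ctrl.sense()['tcp_pos']; ctrl.line_to(box(-240,0,q[2]),max_speed=250); ctrl.line_to(box(-240,0,320)); ctrl.goto_joints([-76.748,28.281,77.091,0,74.628,-5.472]); ctrl.dwell(1)
st('home'); t=snap('top','t11.png'); snap('scene','s11.png'); print(find(t))
im=np.hstack([cv2.imread('pics/t11.png')[60:330,180:500],cv2.imread('pics/s11.png')[90:360,180:440]])
cv2.imwrite('pics/m11.png',cv2.resize(im,(800,372),interpolation=cv2.INTER_CUBIC))
hsv=cv2.cvtColor(t,cv2.COLOR_RGB2HSV); m=np.zeros((400,640),np.uint8); m[185:245,430:500]=cv2.inRange(hsv,(0,0,185),(180,40,255))[185:245,430:500]
c=max(cv2.findContours(m,0,1)[0],key=cv2.contourArea); e=cv2.minEnclosingCircle(c); print('tin',onz('top',e[0],200))
```

```text
pre t68.1 [488.  -52.4 190.6] F [-0.3 -1.1  0.3] g0.003
0.78 0.9; 0.71 -0.6; 0.63 -3.9; 0.56 -3.9; 0.48 -4.4; 0.41 -4.1; 0.33 -2.8; 0.26 -2.5; 0.18 -2.2; 0.11 -2.1; 0.03 -1.9; -0.04 -2.0; -0.046 -2.7; -0.052 -1.8; -0.058 -1.5; -0.064 -1.8; -0.07 -4.3; -0.076 -7.2; -0.082 -9.6; -0.088 -11.8; 
stop t74.6 [617.8 -45.5 230.9] F [-12.1  -2.1   5.1] g0.008
home t79.3 [ 200.6 -591.9  232.9] F [-0.5  0.4 -0.1] g0.004
[]
tin [ 575.10961312 -300.83587053  200.        ]
```

View pics/m11.png

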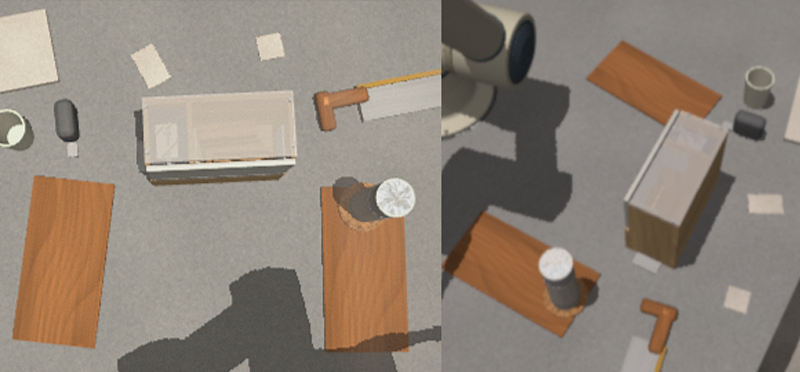

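The hatch is shut and caught, both boards are empty, the tin stands on the cork and the bystanders look unmoved. I'm handing in.

```bash
python3 -c "
from station import ctrl
print(ctrl.job_done())"
```

```text
the job is handed in; nothing more can be done
None
```

The job is done and handed in, at about 79 s on the robot's clock; no verdict was reported. I stood the tin on the cork, pressed the hatch open, dropped all five blanks in along the hinge, and pushed the hatch shut.

**Last checks, from the final pictures and readings:**
- **Hatch:** it stayed shut after the robot retreated. It reached its stop with about 12 N on the sensor, above the 3 to 7 N suggested for shutting; the opening press peaked at about 11 N, where 3 to 5 N was suggested. Both are well under the limits.
- **Tin:** it stands upright at about (575, -300) mm, within about 3 mm of the cork's measured centre.
- **Boards and bystanders:** both boards are empty, and the saw, tape measure and cup look unmoved.
- **Blanks:** no grip slip or knocked blank was seen.

**Less certain:** the acrylic top hides most of the bin. I judged the blanks' final lie from faint outlines and what showed through the slot. They looked parallel to the hinge, with at least the fifth in a second layer but below the hinge line.

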